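Check the hand brake of the brim turntable

TASK

Check the brake of the hat-brim turntable: with your fingertips or the backs of your fingers, press its long ball-ended lever from the outside in towards the grip bar until it comes up solid against its stop short of the bar, and keep it there for two seconds. Then ease it back out under your fingers, without letting it snap, until it rests fully out, and come away. Do not force it, do not touch the bar or squeeze lever and bar together, and leave the short lever on the other stand and the loose things on the bench alone.

Things in the scene. Friction and masses are not known exactly. Their poses are not given: they have to be found in the camera images.
- brake_stand: brim turntable stand: fixed grey base plate 275 x 230 x 12 mm, with a wooden turntable (170 mm across, top 76 mm high, centre 140 mm along +x) and a level grip bar between two posts (216 mm apart, 124 mm high) at its front. Origin on the bench below the bar's middle; x is the way the lever is pressed (lever to bar to turntable), y along the bar, z up. Place and yaw vary
- brake_bar: the fixed rubber-sleeved grip bar of the turntable stand, 26 mm thick, along its y; origin at the middle of its axis, 110 mm above the bench. With the lever on its stop a gap of 12 mm is left between blade and bar (7 mm at the ball)
- brake_lever (a joint): long brake lever: level metal blade 170 mm long, 22 mm high (99 to 121 mm above the bench), 12 mm thick, 21 mm ball at its free end, on the bar's outer (-x) side. 0 = sprung out at rest, slanting from the bar; 0.28 rad = solid on its stop, parallel to the bar. Return spring: at the pressing point 2 N starts it, 8 N brings it to the stop. Let go, it snaps out
- brake_press (a point): the pressing point on the outer face of the brake lever, mid-height, 125 mm from its pivot towards the ball (45 mm short of the ball); moves with the lever. Its x points into the lever face, at right angles to the blade, its -y runs along the blade to the ball. It travels about 35 mm from rest to stop
- brake_pivot (a point): the vertical pivot of the brake lever at mid blade height (110 mm): in the stand's frame 31 mm in front (-x) of the bar's axis and 105 mm towards +y, axes as the stand's. Seen from above the lever turns anticlockwise as it is pressed; at rest it slants 0.28 rad out from the bar
- speed_stand: a smaller separate stand, base plate 120 x 150 mm, same grey paint, with a short bar between two posts 130 mm apart (tops 124 mm high) and a short lever, no turntable. Origin on the bench below the middle of its bar, axes like the brake stand's. Not part of the job
- speed_lever (a joint): the short lever of the smaller stand, blade 85 mm long without a ball; 0 = sprung out at rest, 0.28 rad = fully in. To be left alone
- hat_brush: loose wooden hat brush lying on the bench, 110 x 45 x 34 mm, origin at the centre of its underside; leave it
- spool: loose wooden thread spool standing on the bench, 40 mm across, 48 mm high, origin at the centre of its underside; leave it
- tin: loose round metal tin standing on the bench, 60 mm across, 45 mm high, origin at the centre of its underside; leave it
Not all that is in view belongs to the job. Leave any green or red look-alike of the speed_stand alone.

How it is judged:
By the outcome, as a careful person would: the job done as asked, in the order asked, and still so for the second after the job is handed in, with the robot touching nothing.
It also fails if it takes over 48 s, if anything falls off the work surface, if the arm or the gripper's body presses on something with over 40 N, if the wrist force passes 120 N, or if a joint passes its speed limit or range.

ROBOT

A 6-joint arm with a two-finger parallel gripper is mounted at the origin on the work surface. World frame = base frame: x ahead of the robot, y to its left, z up, the work surface at z = 0. Lengths are in m, angles in rad, forces in N, time in s.
With the tool pointing down it reaches from about 0.3 to 0.85 m from the base axis. Payload 5.4 kg.
Tool frame: the origin (TCP) lies midway between the tips of the shut fingers; the grasp point (between the pads) lies 19 mm behind it; z points along the fingers, y is the line along which they close (so a half turn about z gives the same grasp; the last joint's range is limited). The gripper opens to 85 mm and grips with 20 to 120 N. Pads are 22 mm wide; open, the fingers measure 114 mm over their backs; the gripper's body (76 mm by 85 mm) begins 54 mm behind the grasp point. The pads swing forward as they close: fully open they stand 13 mm farther back than shut.
Start: joints at [0.958, 0.158, 1.597, -0, 1.386, -0.21], TCP at [0.225, 0.529, 0.231] pointing down, gripper open.
Joint ranges: [-2.91, 2.91], [-0.94, 2.29], [0.18, 2.7], [-1.29, 4.43], [0.17, 2.64], [-3, 3]. Speed limits (rad/s): [2.57, 2.57, 3.14, 3.14, 3.14, 3.14].

INTERFACE

Orientations are given as a 3x3 rotation matrix whose columns are the frame's x, y, z axes.
In Python, from rig import robot gives the robot as it stands.
- The arm moves only by the tool jog_arm, never from a script. Its argument "targets" is one flat list of numbers, 7 for each row, row after row: the shift along the tool's x, y, z in m, then the turn, a rotation vector about the tool's x, y, z in degrees, then the finger opening in m, from 0 to 0.0854. A call has 1 to 10 rows; each row is the pose to reach, as a shift and turn from the pose commanded when the call began, along the tool's axes at that moment; what a row does not reach only later rows make up. A row lasts 1/12 s, in which the tool goes at most 41.7 mm and 7.16 degrees, less where a joint would pass 70% of its speed; a pose out of reach is approached as far as the arm can. A call with a gripper value outside its range is refused whole. The fingers move at their own pace and stop on an object; "force" is the grip in N (left out, the last holds). Time passes only in rows, so rows that repeat a pose let the fingers close. It gives the time, the measured TCP pose, the force, the opening and the grip force at its end, in the units of the state.
- robot.get_obs(): the state, without advancing time (a new reading comes with each control period).
- robot.read_camera(name): name is "side" or "top" or "wrist"; returns the picture (384x512x3 uint8, blue, green, red); there is no depth.
- robot.camera_info(name): a dict with "vfov" (degrees; the focal length in pixels is half the picture's height over the tangent of half this angle, whatever the lens; pixels are square), "cx", "cy" (the principal point, pixels), "k1" (the pictures are not rectified: a ray, as slopes to the right and down, at radius r is drawn at 1 + k1 r^2 times it, then the intrinsics apply), "R" (3x3) and "t" (3): a world point X has camera coordinates R X + t. Camera axes: x right, y down, z forward; pixel columns grow to the right and rows downward; lengths in m; the calibration is good to about 2 mm. A picture is of the moment at which its call begins: read the wrist's pose just before it. camera_info takes no time and is no camera call; for the wrist camera it gives the pose at the moment of the call.
- robot.close_job(): hands the job in; it is judged then, once.
The state is a dict: "time_s": time; "q": joint angles; "dq": joint speeds; "tau": joint torques, N m; "ee_pos": TCP position; "orientation": TCP orientation; "wrist_force": force on the tool from outside, world axes, zero at the start; "torque": the same for the moment, N m; "opening": opening from 0.0 (shut) to 1.0 (fully open); "gripper_force": force on a finger pad.
Only numpy, scipy, OpenCV 4.12 (cv2) and the standard library are available. Lean on these libraries where they do the work, as an engineer would, in place of code of your own. Each camera call takes 0.05 s, during which the arm holds its last target. There are 200 camera calls.

## Working session

There is one attempt and no reset: what is moved stays moved. The work goes in short steps, Python scripts to look and compute and a tool call to move; the robot and the scene stay as the last step left them, time stands still between calls to the robot, and variables do not carry over. Pictures are saved under pics/ and viewed, at most 10 in all, crops included, and the job is handed in when it is done.

Besides the shell and the picture viewer there is one more tool, called by a JSON object that holds its "name" and its "arguments", one argument or row to a line. jog_arm: Moves the arm, as the interface text tells. Its arguments: {"type":"object","properties":{"targets":{"type":"array","items":{"type":"number"}},"force":{"type":"number"}},"required":["targets"]}

```bash
mkdir -p pics; ls; cat > h.py <<'E'
import numpy as np, cv2
from rig import robot
def ray(info,u,v):
    f=192/np.tan(np.radians(info['vfov'])/2)
    K=np.array([[f,0,info['cx']],[0,f,info['cy']],[0,0,1]])
    p=cv2.undistortPoints(np.array([[[u,v]]],float),K,np.array([info['k1'],0,0,0,0.]))[0,0]
    # project model: r*(1+k1 r^2)
    R=np.array(info['R']);t=np.array(info['t'])
    return -R.T@t, R.T@np.array([p[0],p[1],1])
def atz(info,u,v,z):
    c,d=ray(info,u,v); return c+d*(z-c[2])/d[2]
def proj(info,X):
    f=192/np.tan(np.radians(info['vfov'])/2)
    x=np.array(info['R'])@np.array(X)+np.array(info['t']); a=x[:2]/x[2]; a=a*(1+info['k1']*(a@a))
    return a*f+[info['cx'],info['cy']]
E
python3 - <<'E'
from h import *
for n in ('top','side'):
    im=robot.read_camera(n); cv2.imwrite(f'pics/{n}0.png',im); i=robot.camera_info(n); print(n,i['vfov'],i['k1'],(-np.array(i['R']).T@np.array(i['t'])).round(3),np.array(i['R']).round(2).tolist())
a=cv2.imread('pics/top0.png');b=cv2.imread('pics/side0.png')
print(robot.get_obs())
E
```

```text
pics
top 43.1199274823569 0.043391351792885856 [0.37  0.143 1.409] [[0.01, -1.0, 0.02], [-1.0, -0.01, -0.08], [0.08, -0.02, -1.0]]
side 53.29590425818018 -0.04081547809685886 [-0.028 -0.588  0.906] [[0.81, -0.59, 0.01], [-0.39, -0.55, -0.74], [0.44, 0.59, -0.68]]
{'time_s': 0.1, 'q': array([ 9.57887687e-01,  1.58991402e-01,  1.59807010e+00, -6.76466386e-07,
        1.38621560e+00, -2.10099548e-01]), 'dq': array([-0.00046041, -0.00160932, -0.00111303,  0.00062129,  0.00142994,
       -0.00154508]), 'tau': array([ 3.54058629e-04, -3.96991253e+01, -3.32338107e+01, -1.89476496e-04,
        4.13222413e-03, -1.18178031e-05]), 'ee_pos': array([0.22511069, 0.52852835, 0.23043048]), 'orientation': array([[-9.19963329e-01,  3.92003234e-01, -9.68430386e-04],
       [ 3.92004274e-01,  9.19962363e-01, -1.37822034e-03],
       [ 3.50652674e-04, -1.64754103e-03, -9.99998581e-01]]), 'wrist_force': array([0.17405657, 0.10548126, 0.13056361]), 'torque': array([-0.01491375,  0.02652964,  0.03602708]), 'gripper_force': 0.0, 'opening': 0.9984503442186814}
```

View pics/top0.png

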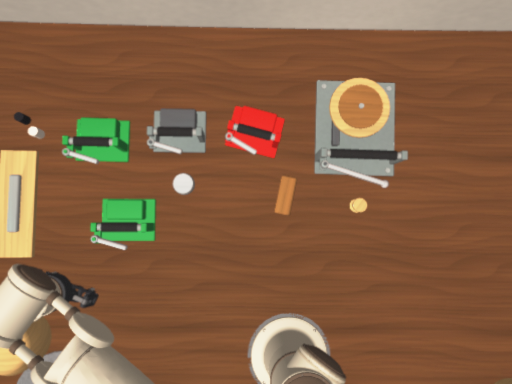

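View pics/side0.png

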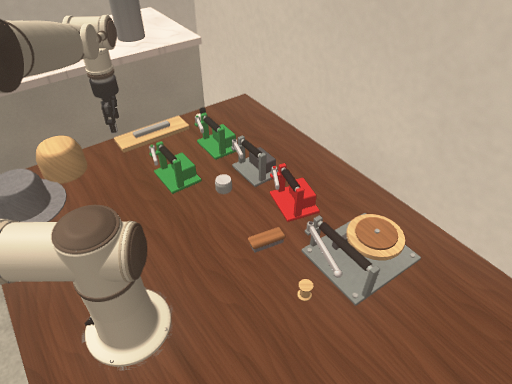

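The long ball-ended lever runs from its pivot at (324,165) to its ball at (385,184) in the top view. Things that could be mistaken for it are the short levers at grey (165,147), green (80,156), green (108,243) and red (240,144). The only stand with a turntable is at (355,130), so I choose that one and check it in a close crop.

```bash
python3 - <<'E'
import cv2,numpy as np
a=cv2.imread('pics/top0.png')[70:220,300:420];b=cv2.imread('pics/side0.png')[200:310,290:430]
cv2.imwrite('pics/c1.png',np.hstack([cv2.resize(a,(480,600),interpolation=2)]))
cv2.imwrite('pics/c2.png',cv2.resize(b,(700,550),interpolation=2))
E
```

```text
(no output)
```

View pics/c1.png

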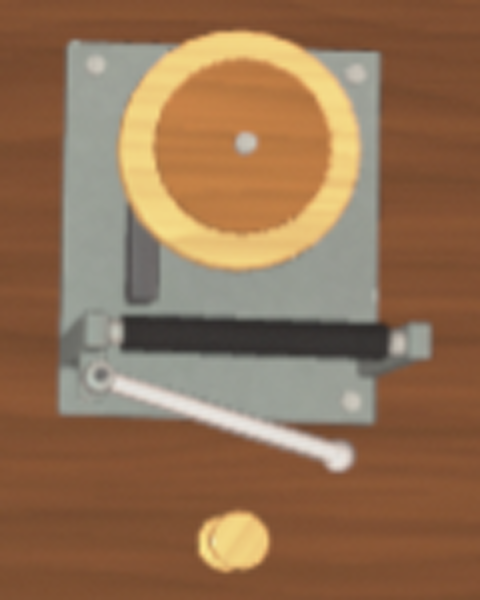

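View pics/c2.png

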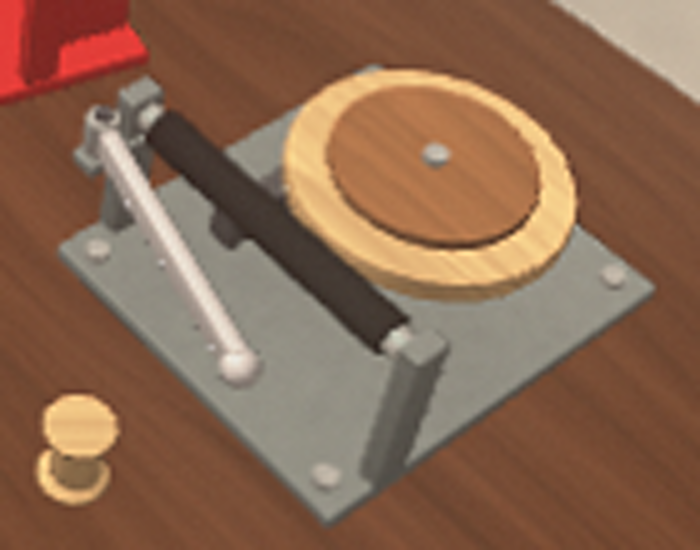

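The crops confirm the choice. The blade runs from the pivot at crop (99,377) to the ball at (340,457), outside the black bar, next to the turntable. The spool stands in front of it at (235,540).

```bash
python3 - <<'E'
from h import *
from scipy.optimize import least_squares
T=robot.camera_info('top');S=robot.camera_info('side')
g=lambda u,v:(300+(u-1.5)/4,70+(v-1.5)/4)
s=lambda u,v:(290+(u-2)/5,200+(v-2)/5)
a=-.28; P=np.array([-.031,.105])
ball=P+np.array([[np.cos(a),-np.sin(a)],[np.sin(a),np.cos(a)]])@[0,-.17]
pts=[((-.031,.105,.125),g(99,377),T),((*ball,.11),g(340,457),T),((0,.108,.124),g(96,331),T),((0,-.108,.124),g(419,341),T),((.14,0,.08),g(246,143),T),
 ((*ball,.11),s(239,366),S),((-.031,.105,.125),s(103,118),S),((0,-.108,.124),s(418,346),S),((.14,0,.08),s(436,153),S),((0,.108,.124),s(140,93),S)]
def w(p,l): c,n=np.cos(p[2]),np.sin(p[2]); return np.array([p[0]+c*l[0]-n*l[1],p[1]+n*l[0]+c*l[1],l[2]])
f=lambda p:np.concatenate([proj(c,w(p,l))-px for l,px,c in pts])
x0=atz(T,355,154,.11)
r=least_squares(f,[x0[0],x0[1],0]);p=r.x;print(p,np.degrees(p[2]));print(f(p).reshape(-1,2).round(1).tolist())
for q in (0,.14,.28):
    b=q-.28;R=np.array([[np.cos(b),-np.sin(b)],[np.sin(b),np.cos(b)]])
    print(q,'press',w(p,(*(P+R@[-.006,-.125]),.11)).round(4),'normal yaw deg',np.degrees(p[2]+b).round(2))
print('ball',w(p,(*ball,.11)), 'ball ray',atz(T,*g(340,457),.11),'pivot',atz(T,*g(99,377),.125),w(p,(-.031,.105,.11)))
print('spool',atz(T,*g(240,541),.048))
E
```

```text
[ 0.55820085 -0.18729135 -0.02202554] -1.261970484010739
[[-0.1, 0.2], [-1.0, 0.4], [-0.2, 0.2], [-0.2, 0.5], [-0.6, 1.0], [0.4, 0.4], [0.3, -0.6], [1.7, -0.2], [0.1, 0.5], [0.5, -0.5]]
0 press [ 0.4866 -0.1992  0.11  ] normal yaw deg -17.3
0.14 press [ 0.5034 -0.204   0.11  ] normal yaw deg -9.28
0.28 press [ 0.5208 -0.2065  0.11  ] normal yaw deg -1.26
ball [ 0.47895357 -0.24393919  0.11      ] ball ray [ 0.47997775 -0.24662226  0.11      ] pivot [ 0.53015599 -0.08179185  0.125     ] [ 0.52952086 -0.08163408  0.11      ]
spool [ 0.42512541 -0.1943683   0.048     ]
```

The stand fits to within about 1 px: yaw -1.3°, press point at (0.487, -0.199, 0.110), normal at -17.3°. I'll swing over with the fingers shut and the tool's y axis along that normal, so the back of a finger does the pressing.

{"name": "jog_arm", "arguments": {
  "targets": [-0.05, -0.06, 0, 0, 0, 8, 0, -0.1, -0.12, 0, 0, 0, 16, 0, -0.15, -0.17, 0, 0, 0, 24, 0, -0.2, -0.23, 0, 0, 0, 32, 0, -0.25, -0.29, 0, 0, 0, 40, 0, -0.3, -0.35, 0, 0, 0, 50, 0, -0.35, -0.4, 0, 0, 0, 60, 0, -0.4, -0.46, 0, 0, 0, 70, 0, -0.45, -0.52, 0, 0, 0, 80, 0, -0.49, -0.57, 0, 0, 0, 84.2, 0],
  "force": 20
}}

```text
time_s: 0.93
ee_pos: [0.3524, 0.1304, 0.2311]
orientation: [[0.088, 0.996, 0.0], [0.996, -0.088, 0.0], [0.0, 0.0, -1.0]]
wrist_force: [1.1, 0.3, -0.5]
opening: -0.001
gripper_force: 0.0
```

```bash
cat >> h.py <<'E'
from scipy.spatial.transform import Rotation as Rot
def go(x,y,z,yawdeg):
    o=robot.get_obs();R=o['orientation'];c,s=np.cos(np.radians(yawdeg)),np.sin(np.radians(yawdeg))
    G=np.array([[s,c,0],[-c,s,0],[0,0,-1.]])
    print(o['time_s'],'pos',o['ee_pos'].round(4),'yaw',np.degrees(np.arctan2(R[1,1],R[0,1])).round(2),'F',o['wrist_force'].round(1),'open',round(o['opening'],2))
    print('shift',(R.T@(np.array([x,y,z])-o['ee_pos'])).round(4),'turn',np.degrees(Rot.from_matrix(R.T@G).as_rotvec()).round(2))
E
python3 -c "
from h import *
go(.453,-.189,.231,-17.3)"
```

```text
0.9333 pos [0.3524 0.1304 0.2311] yaw -5.03 F [ 1.1  0.3 -0.5] open -0.0Traceback (most recent call last):
  File "<string>", line 3, in <module>
    go(.453,-.189,.231,-17.3)
    ~~^^^^^^^^^^^^^^^^^^^^^^^
  File "h.py", line 21, in go
    print('shift',(R.T@(np.array([x,y,z])-o['ee_pos'])).round(4),'turn',np.degrees(Rot.from_matrix(R.T@G).as_rotvec()).round(2))
                                                                                   ~~~~~~~~~~~~~~~^^^^^^^
  File "scipy/spatial/transform/_rotation.pyx", line 1143, in scipy.spatial.transform._rotation.Rotation.from_matrix
ValueError: Non-positive determinant (left-handed or null coordinate frame) in rotation matrix 0: [[-9.77151676e-01 -2.12543152e-01 -9.77979474e-05]
 [-2.12543118e-01  9.77151648e-01 -2.83478290e-04]
 [-1.55814795e-04  2.56215005e-04  9.99999955e-01]].
```

{"name": "jog_arm", "arguments": {
  "targets": [-0.035, 0.015, 0, 0, 0, 2, 0, -0.07, 0.03, 0, 0, 0, 5, 0, -0.105, 0.045, 0, 0, 0, 8, 0, -0.14, 0.06, 0, 0, 0, 11, 0, -0.175, 0.075, 0, 0, 0, 11, 0, -0.21, 0.09, 0, 0, 0, 11, 0, -0.245, 0.105, 0, 0, 0, 11, 0, -0.28, 0.115, 0, 0, 0, 11, 0, -0.295, 0.12, 0, 0, 0, 11, 0, -0.295, 0.12, 0, 0, 0, 11, 0]
}}

```text
time_s: 1.77
ee_pos: [0.448, -0.1744, 0.2308]
orientation: [[0.274, 0.962, -0.001], [0.962, -0.274, -0.0], [-0.0, -0.001, -1.0]]
wrist_force: [0.1, 0.3, 0.1]
opening: -0.003
gripper_force: 0.0
```

```bash
sed -i 's/\[\[s,c,0\],\[-c,s,0\]/[[-s,c,0],[c,s,0]/' h.py
python3 -c "
from h import *
go(.453,-.189,.097,-17.3)"
```

```text
1.7667 pos [ 0.448  -0.1744  0.2308] yaw -15.92 F [0.1 0.3 0.1] open -0.0
shift [-0.0127  0.0089  0.1338] turn [-0.04  0.02  1.38]
```

{"name": "jog_arm", "arguments": {
  "targets": [-0.012, 0.009, 0.02, 0, 0, 1.4, 0, -0.012, 0.009, 0.045, 0, 0, 1.4, 0, -0.012, 0.009, 0.07, 0, 0, 1.4, 0, -0.012, 0.009, 0.095, 0, 0, 1.4, 0, -0.012, 0.009, 0.115, 0, 0, 1.4, 0, -0.012, 0.009, 0.128, 0, 0, 1.4, 0, -0.012, 0.009, 0.134, 0, 0, 1.4, 0, -0.012, 0.009, 0.134, 0, 0, 1.4, 0, -0.012, 0.009, 0.134, 0, 0, 1.4, 0]
}}

```text
time_s: 2.52
ee_pos: [0.4536, -0.185, 0.0978]
orientation: [[0.293, 0.956, 0.0], [0.956, -0.293, 0.0], [0.0, 0.0, -1.0]]
wrist_force: [0.1, -0.4, 0.7]
opening: -0.004
gripper_force: 0.0
```

```bash
python3 -c "
from h import *
go(.4866,-.1992,.097,-17.3)
a=robot.read_camera('wrist');b=robot.read_camera('side')[170:330,250:430]
cv2.imwrite('pics/m.png',cv2.resize(np.hstack([cv2.resize(a,(400,300)),cv2.resize(b,(338,300))]),None,fx=1,fy=1))"
```

```text
2.5167 pos [ 0.4536 -0.185   0.0978] yaw -17.06 F [ 0.1 -0.4  0.7] open -0.0
shift [-0.0039  0.0357  0.0008] turn [ 0.01 -0.01  0.24]
```

View pics/m.png

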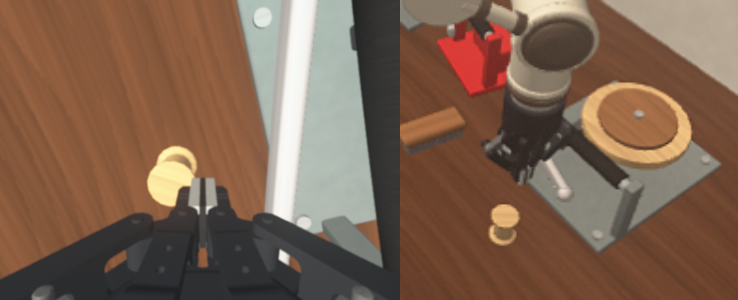

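The wrist view shows the shut fingertips left of the blade with a clear gap, level with it. The side view shows them outside the lever and clear of the spool. Now I approach slowly to find contact.

{"name": "jog_arm", "arguments": {
  "targets": [-0.002, 0.004, -0.002, 0, 0, 0, 0, -0.004, 0.008, -0.004, 0, 0, 0, 0, -0.004, 0.012, -0.004, 0, 0, 0, 0, -0.004, 0.015, -0.004, 0, 0, 0, 0, -0.004, 0.017, -0.004, 0, 0, 0, 0, -0.004, 0.019, -0.004, 0, 0, 0, 0, -0.004, 0.021, -0.004, 0, 0, 0, 0, -0.004, 0.023, -0.004, 0, 0, 0, 0, -0.004, 0.023, -0.004, 0, 0, 0, 0]
}}

```text
time_s: 3.37
ee_pos: [0.4742, -0.1961, 0.1011]
orientation: [[0.294, 0.956, -0.001], [0.956, -0.294, 0.0], [0.0, -0.001, -1.0]]
wrist_force: [-0.3, -0.6, -0.4]
opening: -0.008
gripper_force: 0.0
```

```bash
python3 -c "
from h import *
go(.4866,-.1992,.102,-17.3)"
```

```text
3.3667 pos [ 0.4742 -0.1961  0.1011] yaw -17.09 F [-0.3 -0.6 -0.4] open -0.01
shift [ 0.0007  0.0128 -0.0009] turn [-0.04 -0.01  0.21]
```

{"name": "jog_arm", "arguments": {
  "targets": [0, 0.001, -0.001, 0, 0, 0, 0, 0, 0.002, -0.001, 0, 0, 0, 0, 0, 0.003, -0.001, 0, 0, 0, 0, 0, 0.004, -0.001, 0, 0, 0, 0, 0, 0.005, -0.001, 0, 0, 0, 0, 0, 0.006, -0.001, 0, 0, 0, 0, 0, 0.006, -0.001, 0, 0, 0, 0]
}}

```text
time_s: 3.95
ee_pos: [0.4797, -0.1978, 0.102]
orientation: [[0.294, 0.956, -0.001], [0.956, -0.294, 0.0], [0.0, -0.001, -1.0]]
wrist_force: [-3.6, 0.5, -1.7]
opening: -0.004
gripper_force: 1.5
```

Contact is felt at about 3 N. Next I follow the arc in, turning with the blade.

{"name": "jog_arm", "arguments": {
  "targets": [0, 0.002, 0, 0, 0, -1, 0, 0, 0.005, 0, 0, 0, -2.3, 0, 0, 0.008, 0, 0, 0, -3.7, 0, 0, 0.011, 0, 0, 0, -5.1, 0, 0, 0.014, 0, 0, 0, -6.5, 0, 0, 0.017, 0, 0, 0, -7.9, 0, 0, 0.02, 0, 0, 0, -9.3, 0, 0.001, 0.023, 0, 0, 0, -10.6, 0, 0.001, 0.026, 0, 0, 0, -12, 0, 0.001, 0.026, 0, 0, 0, -12, 0]
}}

```text
time_s: 4.78
ee_pos: [0.5047, -0.2054, 0.1021]
orientation: [[0.086, 0.996, -0.002], [0.996, -0.086, -0.001], [-0.001, -0.002, -1.0]]
wrist_force: [-7.7, -1.2, -0.8]
opening: -0.0
gripper_force: 3.7
```

```bash
python3 -c "
from h import *
go(.5133,-.2063,.102,-1.3)"
```

```text
4.7833 pos [ 0.5047 -0.2054  0.1021] yaw -4.95 F [-7.7 -1.2 -0.8] open -0.0
shift [-0.0002  0.0087  0.0001] turn [-0.12  0.05 -3.65]
```

{"name": "jog_arm", "arguments": {
  "targets": [0, 0.001, 0, 0, 0, -0.5, 0, 0, 0.002, 0, 0, 0, -1, 0, 0, 0.003, 0, 0, 0, -1.5, 0, 0, 0.004, 0, 0, 0, -1.8, 0, 0, 0.005, 0, 0, 0, -2.2, 0, 0, 0.005, 0, 0, 0, -2.2, 0]
}}

```text
time_s: 5.28
ee_pos: [0.5085, -0.2062, 0.1021]
orientation: [[0.049, 0.999, -0.005], [0.999, -0.049, -0.001], [-0.002, -0.005, -1.0]]
wrist_force: [-11.6, -4.4, 1.8]
opening: 0.005
gripper_force: 5.6
```

{"name": "jog_arm", "arguments": {
  "targets": [0, 0.001, 0, 0, 0, -0.5, 0, 0, 0.002, 0, 0, 0, -1, 0, 0, 0.002, 0, 0, 0, -1, 0, 0, 0.002, 0, 0, 0, -1, 0]
}}

```text
time_s: 5.62
ee_pos: [0.509, -0.2065, 0.102]
orientation: [[0.031, 0.999, -0.008], [1.0, -0.031, -0.001], [-0.001, -0.008, -1.0]]
wrist_force: [-17.0, -5.1, 3.7]
opening: 0.002
gripper_force: 8.8
```

```bash
python3 -c "
from h import *
go(.5133,-.2063,.102,-1.3)
im=robot.read_camera('wrist');t=robot.read_camera('top')
cv2.imwrite('pics/p.png',np.hstack([cv2.resize(im,(440,330)),cv2.resize(t[120:210,310:408],(359,330),interpolation=2)]))"
```

```text
5.6167 pos [ 0.509  -0.2065  0.102 ] yaw -1.79 F [-17.   -5.1   3.7] open 0.0
shift [ 0.0003  0.0043 -0.    ] turn [-0.47  0.08 -0.49]
```

View pics/p.png

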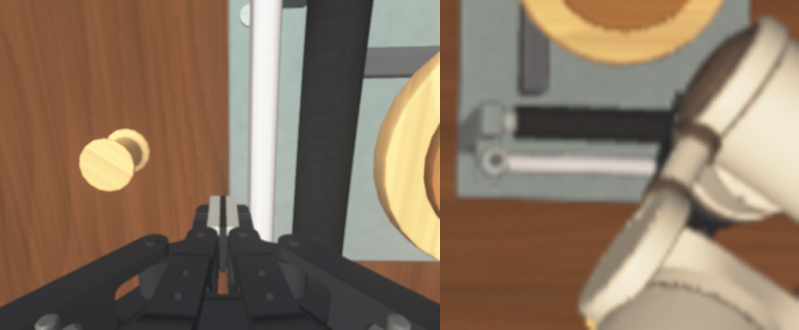

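The force now climbs steeply (+5 N for 0.5 mm), and the top view shows the blade, row 160–163, parallel to the bar with a gap left between them. The lever is solid on its stop. I relax the push slightly and hold.

{"name": "jog_arm", "arguments": {
  "targets": [0, -0.001, 0, 0, 0, 0, 0, 0, -0.001, 0, 0, 0, 0, 0, 0, -0.001, 0, 0, 0, 0, 0, 0, -0.001, 0, 0, 0, 0, 0, 0, -0.001, 0, 0, 0, 0, 0, 0, -0.001, 0, 0, 0, 0, 0, 0, -0.001, 0, 0, 0, 0, 0, 0, -0.001, 0, 0, 0, 0, 0, 0, -0.001, 0, 0, 0, 0, 0, 0, -0.001, 0, 0, 0, 0, 0]
}}

```text
time_s: 6.55
ee_pos: [0.5087, -0.2065, 0.102]
orientation: [[0.032, 0.999, -0.006], [1.0, -0.032, -0.001], [-0.002, -0.006, -1.0]]
wrist_force: [-15.1, -4.9, 2.4]
opening: 0.002
gripper_force: 7.1
```

{"name": "jog_arm", "arguments": {
  "targets": [0, 0, 0, 0, 0, 0, 0, 0, 0, 0, 0, 0, 0, 0, 0, 0, 0, 0, 0, 0, 0, 0, 0, 0, 0, 0, 0, 0, 0, 0, 0, 0, 0, 0, 0, 0, 0, 0, 0, 0, 0, 0, 0, 0, 0, 0, 0, 0, 0, 0, 0, 0, 0, 0, 0, 0, 0, 0, 0, 0, 0, 0, 0, 0, 0, 0, 0, 0, 0, 0]
}}

```text
time_s: 7.38
ee_pos: [0.5087, -0.2064, 0.102]
orientation: [[0.031, 0.999, -0.006], [1.0, -0.031, -0.001], [-0.002, -0.006, -1.0]]
wrist_force: [-14.3, -5.4, 3.4]
opening: 0.001
gripper_force: 7.1
```

{"name": "jog_arm", "arguments": {
  "targets": [0, 0, 0, 0, 0, 0, 0, 0, 0, 0, 0, 0, 0, 0, 0, 0, 0, 0, 0, 0, 0, 0, 0, 0, 0, 0, 0, 0, 0, 0, 0, 0, 0, 0, 0, 0, 0, 0, 0, 0, 0, 0, 0, 0, 0, 0, 0, 0, 0, 0, 0, 0, 0, 0, 0, 0, 0, 0, 0, 0, 0, 0, 0, 0, 0, 0, 0, 0, 0, 0]
}}

```text
time_s: 8.22
ee_pos: [0.5087, -0.2065, 0.102]
orientation: [[0.031, 0.999, -0.006], [1.0, -0.032, -0.001], [-0.002, -0.006, -1.0]]
wrist_force: [-14.1, -5.3, 1.9]
opening: -0.007
gripper_force: 7.1
```

```bash
python3 -c "
from h import *
go(.4797,-.1978,.102,-17.1)"
```

```text
8.2167 pos [ 0.5087 -0.2065  0.102 ] yaw -1.81 F [-14.1  -5.3   1.9] open -0.01
shift [ 0.0077 -0.0293  0.0002] turn [-0.34  0.14 15.29]
```

Held for 2.6 s. Now I ease it out slowly along the same arc.

{"name": "jog_arm", "arguments": {
  "targets": [0, -0.002, 0, 0, 0, 0.3, 0, 0, -0.0035, 0, 0, 0, 1, 0, 0.0005, -0.005, 0, 0, 0, 1.7, 0, 0.0005, -0.0065, 0, 0, 0, 2.4, 0, 0.001, -0.008, 0, 0, 0, 3.1, 0, 0.001, -0.0095, 0, 0, 0, 3.8, 0, 0.0015, -0.011, 0, 0, 0, 4.6, 0, 0.002, -0.0125, 0, 0, 0, 5.4, 0, 0.0025, -0.014, 0, 0, 0, 6.2, 0, 0.003, -0.0155, 0, 0, 0, 7, 0]
}}

```text
time_s: 9.05
ee_pos: [0.4951, -0.2027, 0.1023]
orientation: [[0.154, 0.988, -0.002], [0.988, -0.154, -0.002], [-0.002, -0.001, -1.0]]
wrist_force: [-6.1, -4.9, -2.0]
opening: -0.002
gripper_force: 2.9
```

```bash
python3 -c "
from h import *
go(.4797,-.1978,.102,-17.1)"
```

```text
9.05 pos [ 0.4951 -0.2027  0.1023] yaw -8.86 F [-6.1 -4.9 -2. ] open -0.0
shift [ 0.0024 -0.016   0.0003] turn [-0.06  0.1   8.24]
```

{"name": "jog_arm", "arguments": {
  "targets": [0, -0.0015, 0, 0, 0, 0.8, 0, 0.0005, -0.003, 0, 0, 0, 1.6, 0, 0.0005, -0.0045, 0, 0, 0, 2.4, 0, 0.001, -0.006, 0, 0, 0, 3.2, 0, 0.001, -0.0075, 0, 0, 0, 4, 0, 0.0015, -0.009, 0, 0, 0, 4.8, 0, 0.0015, -0.0105, 0, 0, 0, 5.6, 0, 0.002, -0.012, 0, 0, 0, 6.4, 0, 0.002, -0.0135, 0, 0, 0, 7.2, 0, 0.0025, -0.015, 0, 0, 0, 8, 0]
}}

```text
time_s: 9.88
ee_pos: [0.4813, -0.197, 0.1024]
orientation: [[0.291, 0.957, 0.0], [0.957, -0.291, -0.0], [-0.0, 0.0, -1.0]]
wrist_force: [-4.2, -1.7, -2.4]
opening: 0.001
gripper_force: 1.7
```

{"name": "jog_arm", "arguments": {
  "targets": [0, -0.001, 0, 0, 0, 0, 0, 0, -0.002, 0, 0, 0, 0, 0, 0, -0.003, 0, 0, 0, 0, 0, 0, -0.004, 0, 0, 0, 0, 0, 0, -0.005, 0, 0, 0, 0, 0, 0, -0.006, 0, 0, 0, 0, 0, 0, -0.007, 0, 0, 0, 0, 0, 0, -0.008, 0, 0, 0, 0, 0, 0, -0.009, 0, 0, 0, 0, 0, 0, -0.01, 0, 0, 0, 0, 0]
}}

```text
time_s: 10.72
ee_pos: [0.4723, -0.1942, 0.1029]
orientation: [[0.291, 0.957, 0.002], [0.957, -0.291, -0.001], [-0.0, 0.002, -1.0]]
wrist_force: [-0.8, -0.2, -0.2]
opening: 0.001
gripper_force: 0.0
```

The finger is clear of the lever. I back off further, lift, and check.

{"name": "jog_arm", "arguments": {
  "targets": [0, -0.008, 0, 0, 0, 0, 0, 0, -0.018, 0, 0, 0, 0, 0, 0, -0.025, 0, 0, 0, 0, 0, 0, -0.025, -0.02, 0, 0, 0, 0, 0, -0.025, -0.05, 0, 0, 0, 0, 0, -0.025, -0.08, 0, 0, 0, 0, 0.03, -0.04, -0.11, 0, 0, 0, 0, 0.06, -0.06, -0.14, 0, 0, 0, 0, 0.09, -0.08, -0.15, 0, 0, 0, 0, 0.12, -0.1, -0.15, 0, 0, 0, 0]
}}

```text
time_s: 11.55
ee_pos: [0.4118, -0.0498, 0.2562]
orientation: [[0.292, 0.956, 0.007], [0.956, -0.292, -0.003], [-0.001, 0.008, -1.0]]
wrist_force: [0.8, 0.6, 0.0]
opening: 0.002
gripper_force: 0.0
```

{"name": "jog_arm", "arguments": {
  "targets": [0.03, 0, 0, 0, 0, 0, 0, 0.06, -0.02, 0, 0, 0, 0, 0, 0.06, -0.02, 0, 0, 0, 0, 0, 0.06, -0.02, 0, 0, 0, 0, 0, 0.06, -0.02, 0, 0, 0, 0, 0, 0.06, -0.02, 0, 0, 0, 0, 0]
}}

```text
time_s: 12.05
ee_pos: [0.4093, 0.0122, 0.2522]
orientation: [[0.292, 0.956, 0.0], [0.956, -0.292, -0.0], [-0.0, 0.0, -1.0]]
wrist_force: [-0.9, -0.4, 0.2]
opening: 0.001
gripper_force: 0.0
```

```bash
python3 -c "
from h import *
t=robot.read_camera('top');a=cv2.imread('pics/top0.png')
o=robot.get_obs();print(o['ee_pos'],abs(o['dq']).max())
f=lambda m:cv2.resize(m[70:220,150:420],(540,300),interpolation=2)
cv2.imwrite('pics/e.png',np.vstack([f(a),f(t)]))"
```

```text
[0.40930676 0.01208496 0.25222372] 0.003647049005577203
```

View pics/e.png

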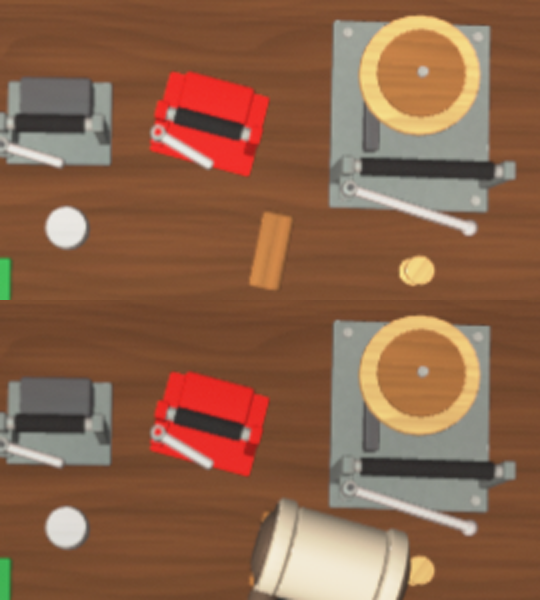

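The lever is back at its rest position, ball at (470,528) against (470,228)+300 before. The visible loose things have not moved, and the arm is clear.

```bash
python3 -c "
from rig import robot
print(robot.close_job())"
```

```text
the job is handed in; nothing more can be done
None
```

I pressed the brake lever to its stop (peak reading about 18 N), held it there for 2.6 s, eased it back out to rest, backed the arm clear and handed the job in at about 12 s.

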